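# Hold the glass-scrap bin open by its pedal and let the lid down softly

### The arm

A 7-joint arm with a two-finger parallel gripper is mounted at the origin on the work surface. World frame = base frame: x ahead of the robot, y to its left, z up, the work surface at z = 0. Lengths are in m, angles in rad, forces in N, time in s.
With the tool pointing down it reaches from about 0.425 to 0.95 m from the base axis. Payload 4.7 kg.
Tool frame: the origin (TCP) lies where the fingers leave the gripper's body, on its centre line; the fingertips stand 73 mm ahead of it and the grasp point (between the pads) lies 54 mm ahead of it; z points along the fingers, y is the direction in which the jaws open and shut (so a half turn about z gives the same grasp; the last joint's range is limited). The gripper opens to 85 mm and grips with 20 to 120 N. Pads are 22 mm wide; open, the fingers measure 114 mm over their backs; the gripper's body (76 mm by 85 mm) begins 54 mm behind the grasp point. The pads swing forward as they close: fully open they stand 13 mm farther back than shut.
Start: joints at [-1.363, 0.469, -0.049, 1.532, 0.024, 1.141, -0.082], TCP at [0.158, 0.656, 0.304] pointing down, gripper open.
Joint ranges: [-2.59, 2.59], [-0.33, 1.99], [-1.39, 1.29], [0.1, 2.45], [-1.04, 4.18], [0.21, 1.99], [-2.66, 2.66]. Speed limits (rad/s): [2.57, 2.57, 3.14, 3.14, 3.14, 3.14, 3.14].

### API

Orientations are given as a unit quaternion [x, y, z, w].
In Python, from plant import env gives the robot as it stands.
- The arm moves only by the shell command python3 -m pendant 'ROWS' [FORCE]. ROWS is JSON, a list of rows, each a list of 3 entries, a list of its own where there are three numbers: the opening in per cent of the stroke, from 0 (shut) to 100 (fully open), then the shift along the world's x, y, z in mm, then the turn about the world's z in degrees. In form: [[grip, [tx, ty, tz], yaw], ...]. A call has 1 to 10 rows; each row shifts and turns the commanded pose from where the row before left it; what a row does not reach is not made up. A row lasts 1/12 s, in which the tool goes at most 41.7 mm and 7.16 degrees, less where a joint would pass 70% of its speed; a pose out of reach is approached as far as the arm can. A call with a gripper value outside its range is refused whole. The fingers move at their own pace and stop on an object; FORCE is the grip in N (left out, the last holds). Time passes only in rows, so rows that do not move let the fingers close. It gives the time, the measured TCP pose, the force and the opening at its end, in the units of the state.
- env.sense(): the state, without advancing time (a new reading comes with each control period).
- env.get_image(name): name is "scene" or "top"; returns the picture (384x512x3 uint8, blue, green, red); there is no depth.
- env.calibration(name): a dict with "fov_y" (degrees; the focal length in pixels is half the picture's height over the tangent of half this angle, whatever the lens; pixels are square), "cx", "cy" (the principal point, pixels), "xyz" and "orientation" of the camera in the world. Camera axes: x right, y up, looking along -z (the intrinsics and any distortion apply to the point x, -y, -z); pixel columns grow to the right and rows downward; lengths in m; the calibration is good to about 2 mm. A picture is of the moment at which its call begins. calibration takes no time and is no camera call.
- env.sign_off(): hands the job in, once; it reports no verdict.
Trained networks look in the newest picture that a camera, given by its name, has taken for a name from the list of things; names that differ only in an ending like _2 or _b are one class to them, and where a whole thing is asked for, a point or a joint stands for the part that bears it (a point fixed in the world has none). Each returns a list of dicts, best first, with "confidence" (0 to 1); they miss things now and then, are a little off and sometimes report something else, mostly with a low value. They report only what shows in the picture. A call takes as long as a camera call.
- env.silhouettes(thing, camera): "pixels" (384x512 bool, what is visible of it) and "position" ([row, column] in pixels, amid what is visible of it).
The state is a dict: "t": time; "joints": joint angles; "qd": joint speeds; "joint_torque": joint torques, N m; "tcp_pos": TCP position; "orientation": TCP orientation; "ft_force": force on the tool from outside, world axes, zero at the start; "wrist_torque": the same for the moment, N m; "finger_gap": finger opening in m.
Only numpy, scipy, OpenCV 4.12 (cv2) and the standard library are available. Lean on these libraries where they do the work, as an engineer would, in place of code of your own. Each camera call takes 0.05 s, during which the arm holds its last target. There are 200 camera calls.

### The job

My hands are full of glass offcuts: with your fingertips press down the pedal of the green-lidded bin until its lid is up as far as it goes, keep it wide open for about three seconds while I tip them in, then let the pedal up slowly so that the lid comes fully shut without slamming, and move clear. Work the lid by the pedal only, leave the yellow-lidded bin shut, do not shove, tip or lift either bin, and leave the ornaments on the turntable and the red tin where they stand.

Things in the scene. Friction and masses are not known exactly. Their poses are not given: they have to be found in the camera images.
- glass_bin: the bin to open: a loose 3-litre pedal bin for glass scrap, brushed steel drum 170 mm across with a GREEN domed lid, black foot and rear spine, about 1.9 kg; lid top 264 mm above the granite when shut. Origin: centre of its underside, on the granite. z is up; its front, with the pedal, faces its own -x; the rear spine and lid hinge are at +x
- glass_bin_pad: pedal of the green-lidded bin: black pad 45 mm deep (its x), 50 mm wide (its y), 8 mm thick, at the foot of the drum's front. Origin: its middle, at rest 122 mm out from the bin's axis and 36 mm above the granite, top face level at 40 mm. It turns 0.30 rad down to its stop about a pivot 77 mm behind its middle; there its middle is 23 mm lower and its outer edge 29 mm, just clear of the granite
- glass_bin_press (a point): the point to press on that pedal: on the pad's top face, on its centre line, 127 mm out from the bin's axis (42 mm out from the drum wall), 40 mm above the granite at rest, 24 mm lower at the stop. Pressing takes about 5 to 10 N at first, 2 to 5 N near the stop; the lid's weight and a light spring push it back. Nothing damps it: let go, it snaps up and the lid slams
- glass_bin_lid (a joint): opening angle of the green lid, rad: 0 shut, 1.35 at its stop, wide open. A push rod in the spine links it to the pedal: the lid turns 4.5 times the pedal's angle, so 1 mm of travel at the press point is about 0.055 rad of lid
- glass_bin_cover: the green lid, a shallow dome 176 mm across and 27 mm thick, hinged at the drum's rear rim so that its front edge rises. Origin: centre of its underside, 237 mm above the granite when shut
- paper_bin: a second bin of the same make and size, for paper, with a YELLOW lid, not to be opened or moved. Origin and axes as for the green-lidded bin; it may stand on either side of it
- paper_bin_lid (a joint): opening angle of the yellow lid, rad: 0 shut. To be left at 0
- turntable: worn walnut lazy susan 300 mm across, its top 35 mm above the granite, between the bins. Origin: centre of its underside. Turns freely; carries the next four things
- town_hall: white ceramic town hall with red roofs, 60 x 100 mm, tower 125 mm high, on the turntable. Origin: centre of its underside
- wreath: green glass wreath lying flat on the turntable, 100 mm across, 24 mm high. Origin: centre of its underside
- train_car: silver metal train car, 105 x 38 x 53 mm, on the turntable. Origin: centre of its underside
- dome: clear acrylic dome with a small ball knob on a beech foot, 100 mm across, 103 mm high, on the turntable. Origin: centre of its underside
- bead_tin: small round red tin, 50 mm across, 44 mm high, standing between the two bins, nearer the robot. Origin: centre of its underside

How it is judged:
By the outcome, as a careful person would: the job done as asked, in the order asked, and still so for the second after the job is handed in, with the robot touching nothing.
It also fails if it takes over 54 s, if anything falls off the work surface, if the arm or the gripper's body presses on something with over 40 N, if the wrist force passes 120 N, or if a joint passes its speed limit or range.

## Working session

There is one attempt and no reset: what is moved stays moved. The work goes in short steps, Python scripts to look and compute and a shell command to move; the robot and the scene stay as the last step left them, time stands still between calls to the robot, and variables do not carry over. Pictures are saved under pics/ and viewed, on a budget of 10 in all, crops included, one or two more only if the job needs it, and the job is handed in when it is done.

```bash
ls; mkdir -p pics; python3 - <<'E'
from plant import env
import cv2, numpy as np
s=env.sense(); print(s)
for c in("scene","top"):
    cal=env.calibration(c); print(c,cal)
    cv2.imwrite(f"pics/{c}0.png",env.get_image(c))
    for th in("glass_bin","glass_bin_pad","glass_bin_cover","paper_bin","bead_tin","turntable","town_hall"):
        for d in env.silhouettes(th,c)[:2]:
            p=d["pixels"]; r,cc=np.nonzero(p); print(c,th,round(d["confidence"],2),d["position"],p.sum(),(r.min(),r.max(),cc.min(),cc.max()) if p.any() else None)
E
```

```text
pics
{'t': 0.0, 'joints': array([-1.36290976,  0.46947942, -0.04863461,  1.53371174,  0.02413132,
        1.14099263, -0.08227533]), 'qd': array([-1.57893765e-03, -1.38570237e-03,  1.13579933e-03,  1.05681190e-03,
        1.40516413e-04, -9.01527184e-05,  1.14402884e-03]), 'joint_torque': array([-5.76496495e-04, -5.10316908e+01, -4.66150010e-02, -2.37711489e+01,
        1.07251716e-02,  7.74368673e-03,  7.42959656e-06]), 'tcp_pos': array([0.1582058 , 0.65573785, 0.30282826]), 'orientation': array([ 1.18064616e-01,  9.93005409e-01, -9.99118603e-04, -7.63324411e-05]), 'ft_force': array([ 0.6703154 , -1.09521427,  0.04862723]), 'wrist_torque': array([0.03879798, 0.06411214, 0.09436836]), 'finger_gap': 0.08502401403941419}
scene {'fov_y': 42.431905416072965, 'cx': 252.71648713757733, 'cy': 186.4131331970769, 'xyz': array([0.77898361, 1.10124261, 1.16797043]), 'orientation': array([0.03283425, 0.40542307, 0.91171584, 0.05769113])}
scene glass_bin 0.64 [278.3, 278.0] 6991 (np.int64(220), np.int64(331), np.int64(239), np.int64(322))
scene glass_bin_pad 0.52 [278.5, 314.4] 122 (np.int64(271)
[... 1087 characters left out ...]
in_pad 0.52 [250.5, 157.1] 312 (np.int64(237), np.int64(257), np.int64(148), np.int64(168))
top glass_bin_cover 0.77 [198.4, 112.0] 4655 (np.int64(164), np.int64(240), np.int64(75), np.int64(151))
top glass_bin_cover 0.37 [225.9, 386.8] 6265 (np.int64(181), np.int64(280), np.int64(339), np.int64(432))
top paper_bin 0.89 [226.1, 387.6] 6417 (np.int64(180), np.int64(280), np.int64(339), np.int64(433))
top bead_tin 0.72 [267.5, 284.4] 292 (np.int64(259), np.int64(278), np.int64(273), np.int64(292))
top turntable 0.75 [171.5, 261.2] 5678 (np.int64(117), np.int64(225), np.int64(202), np.int64(310))
top town_hall 0.97 [173.5, 289.9] 1112 (np.int64(157), np.int64(190), np.int64(267), np.int64(309))
```

```bash
python3 - <<'E'
import cv2,numpy as np
a=cv2.imread("pics/scene0.png");b=cv2.imread("pics/top0.png")
cv2.imwrite("pics/both0.png",cv2.resize(np.vstack([a,b]),(400,600)))
E
```

```text
(no output)
```

View pics/scene0.png

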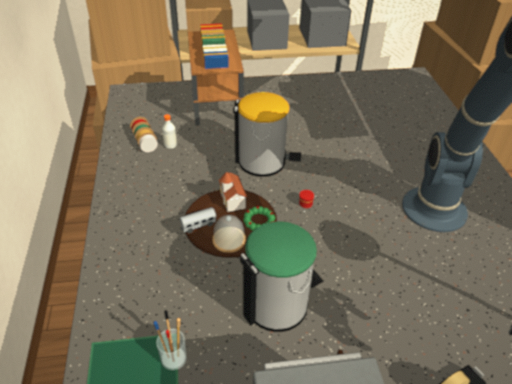

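View pics/top0.png

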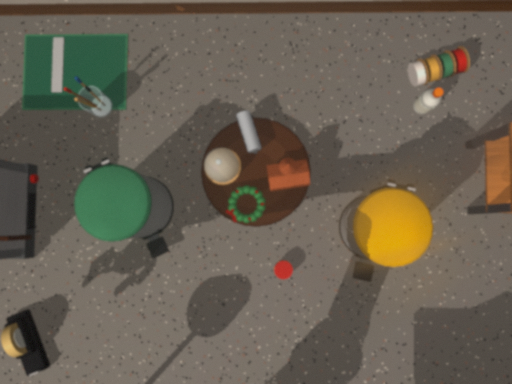

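The top view shows the green bin at left (lid about 198,112 row/col) with its pedal at (247,158), fully visible. The yellow bin is at right, the tin at (268,284), and the turntable lies between the bins. In the scene view the pedal is at about (278,316), partly hidden.

```bash
cat > h.py <<'E'
from plant import env
import numpy as np
from scipy.spatial.transform import Rotation as R
def cam(c):
    k=env.calibration(c); f=192/np.tan(np.radians(k["fov_y"])/2); return k,f,R.from_quat(k["orientation"]).as_matrix()
def proj(P,c):
    k,f,M=cam(c); q=(np.atleast_2d(P)-k["xyz"])@M
    return np.c_[k["cy"]-f*q[:,1]/-q[:,2], k["cx"]+f*q[:,0]/-q[:,2]]  # row,col
def back(rc,z,c):
    k,f,M=cam(c); rc=np.atleast_2d(rc).astype(float)
    d=np.c_[(rc[:,1]-k["cx"])/f,-(rc[:,0]-k["cy"])/f,-np.ones(len(rc))]@M.T
    return k["xyz"]+d*((z-k["xyz"][2])/d[:,2])[:,None]
def sil(t,c):
    d=env.silhouettes(t,c)[0]; return d["pixels"]
E
python3 - <<'E'
from h import *
import cv2
from scipy.optimize import least_squares
for c in("top","scene"):
    env.get_image(c)
im={c:cv2.imread(f"pics/{c}0.png") for c in("top","scene")}
# lid by colour near silhouettes; pad by darkness near silhouette
def lidpix(c):
    m=sil("glass_bin_cover",c); return np.argwhere(m)
lid={c:lidpix(c) for c in("top","scene")}
for c in lid: print(c,"lid ctr z.245",back(lid[c].mean(0),.245,c))
m=sil("glass_bin_pad","top"); g=im["top"].max(2)
sub=g[232:264,142:176]; print(sub[::2,::2])
rect=cv2.minAreaRect(np.argwhere(m)[:,::-1].astype(np.float32)); print("padrect",rect)
w=(g<45); w2=np.zeros_like(w); w2[232:264,142:176]=w[232:264,142:176]
dp=np.argwhere(w2); print("dark",len(dp),dp.mean(0),cv2.minAreaRect(dp[:,::-1].astype(np.float32)))
for n,p in(("sil",np.argwhere(m).mean(0)),("dark",dp.mean(0))): print(n,back(p,.04,"top"))
print("tin",back(np.argwhere(sil("bead_tin","top")).mean(0),.04,"top"),"tt",back(np.argwhere(sil("turntable","top")).mean(0),.035,"top"))
print("paper lid",back([227,393],.245,"top"))
# fit lid circle contours: rim radius 88 at z .237..
def res(v):
    out=[]
    for c in("top","scene"):
        a=np.linspace(0,2*np.pi,200)
        pts=[]
        for z,r in((.238,.088),(.250,.075),(.258,.05),(.264,.01)):
            pts.append(proj(np.c_[v[0]+r*np.cos(a),v[1]+r*np.sin(a),0*a+z],c))
        h=np.vstack(pts); L=lid[c]
        out+=[(h.min(0)-L.min(0)),(h.max(0)-L.max(0))]
    return np.concatenate(out)
s=least_squares(res,[.55,.35]); print("lid fit",s.x,s.fun.round(1))
E
```

```text
top lid ctr z.245 [[0.59436049 0.3126237  0.245     ]]
scene lid ctr z.245 [[0.59422998 0.32176733 0.245     ]]
[[ 80  79  77  76  76  71  59  47  42  51  72  84  80  83  83  84  81]
 [ 77  76  75  72  64  51  48  56  62  77  82  82  81  85  90  82  81]
 [ 70  62  53  46  47  55  62  64  64  68  68  81  86  84  86  87  85]
 [ 61  45  48  57  60  62  61  56  45  42  44  73  86  84  88  96  86]
 [ 79  73  76  72  60  54  46  42  37  39  40  60  82  84  83  82  84]
 [ 83  83  77  59  42  40  36  40  38  38  40  44  77  85  84  85  86]
 [ 80  83  65  40  39  40  39  38  37  38  42  43  63  84  87  93 105]
 [ 73  86  70  43  40  38  38  38  37  44  41  43  52  91 116 112 108]
 [ 82  88  78  52  39  39  37  38  42  44  46  47  50  93 119 111 118]
 [ 83  84  82  72  44  38  37  44  41  45  44  46  49  70 111 117 120]
 [ 85  86  84  84  55  39  39  41  43  42  48  61  89 104 109 119 121]
 [ 83  82  85  82  63  42  45  45  48  64  88 111 119 120 118 117 121]
 [ 84  89  83  83  76  50  48  63  89 108 120 120 121 121 114 110 121]
 [ 90 100  84  84  90  75  72  95 118 119 120 121 124 123 121 118 122]
 [ 82  88  80  81  92  87  84 101 118 120 122 121 127 125 121 120 122]
 [ 86  83  82  82  84  83  89 112 122 122 121 121 122 120 120 125 108]]
padrect ((157.34536743164062, 246.90206909179688), (16.550142288208008, 18.580835342407227), 66.03751373291016)
dark 207 [245.54589372 156.24637681] ((155.66094970703125, 243.65408325195312), (20.110822677612305, 16.5521183013916), 65.55604553222656)
sil [[0.48450424 0.26074485 0.04      ]]
dark [[0.48835752 0.26444536 0.04      ]]
tin [[ 0.43057728 -0.07787087  0.04      ]] tt [[ 0.69379267 -0.00668256  0.035     ]]
paper lid [[ 0.54401311 -0.31488278  0.245     ]]
lid fit [0.59433153 0.31377268] [ 0.   1.1  1.3  0.6  2.7 -0.8  0.2 -0.4]
```

Checks agree: bin axis is about (0.594, 0.314) and the pad is 122 mm from it, as specified. The front faces the robot and the bin's yaw is about 26°. I'll press about 130 mm out, fingers shut, jaws tangential so the narrow side of the body faces the drum. That takes a +39° turn.

```bash
python3 -m pendant '[[0,[20,-25,0],6.5],[0,[20,-25,0],6.5],[0,[20,-25,0],6.5],[0,[20,-25,0],6.5],[0,[20,-25,0],6.5],[0,[20,-25,0],6.5],[0,[20,-25,0],0],[0,[20,-25,0],0]]' 20
python3 -m pendant '[[0,[20,-25,0],0],[0,[20,-25,0],0],[0,[20,-25,0],0],[0,[20,-25,0],0],[0,[20,-25,0],0],[0,[20,-25,0],0],[0,[20,-25,0],0],[0,[16,-22,0],0],[0,[0,0,0],0],[0,[0,0,0],0]]'
python3 - <<'E'
from h import *
import cv2
s=env.sense();print(s["t"],s["tcp_pos"],s["joints"].round(3),R.from_quat(s["orientation"]).as_matrix().round(3).tolist(),s["ft_force"])
cv2.imwrite("pics/s1.png",env.get_image("scene")); cv2.imwrite("pics/t1.png",env.get_image("top"))
E
```

```text
t: 1.82
tcp_pos: [0.3192, 0.4548, 0.3041]
orientation: [-0.22, 0.975, 0.0, 0.0]
ft_force: [1.4, 0.8, 0.1]
finger_gap: 0.0002
t: 2.65
tcp_pos: [0.4753, 0.2576, 0.3041]
orientation: [-0.218, 0.976, -0.0, 0.0]
ft_force: [-0.2, 0.5, -0.1]
finger_gap: -0.0
2.65 [0.4753012  0.25756943 0.30405767] [-0.583  0.249  0.01   1.855 -0.003  1.037  1.439] [[-0.905, -0.426, 0.0], [-0.426, 0.905, -0.0], [-0.0, -0.0, -1.0]] [-0.20515151  0.47068442 -0.12732416]
```

View pics/s1.png

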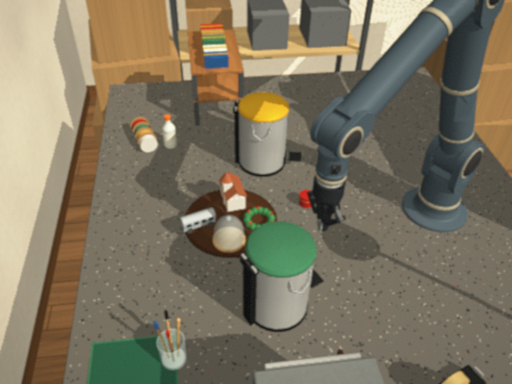

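The scene view shows the gripper hanging vertically in front of the green bin, with its tip at about (225,335). The wrist elbow overhangs towards the lid, so I'll check its clearance.

```bash
python3 - <<'E'
from h import *
p=env.sense()["tcp_pos"]
for dz in(-.073,0,.05,.1,.15,.2,.25,.3): print(dz,proj(p+[0,0,dz],"scene").round())
u=np.array([.905,.426,0])
print([proj(p+[0,0,.2]+u*r,"scene").round() for r in(.05,.1)])
E
```

```text
-0.073 [[230. 322.]]
0 [[210. 325.]]
0.05 [[195. 328.]]
0.1 [[180. 330.]]
0.15 [[163. 333.]]
0.2 [[146. 335.]]
0.25 [[127. 338.]]
0.3 [[108. 341.]]
[array([[153., 318.]]), array([[161., 299.]])]
```

```bash
python3 - <<'E'
import cv2
a=cv2.imread("pics/s1.png")[60:300,220:400]; b=cv2.imread("pics/t1.png")[120:360,60:260]
import numpy as np
cv2.imwrite("pics/c1.png",cv2.resize(np.hstack([a,b]),None,fx=2,fy=2,interpolation=cv2.INTER_CUBIC))
E
```

```text
(no output)
```

View pics/c1.png

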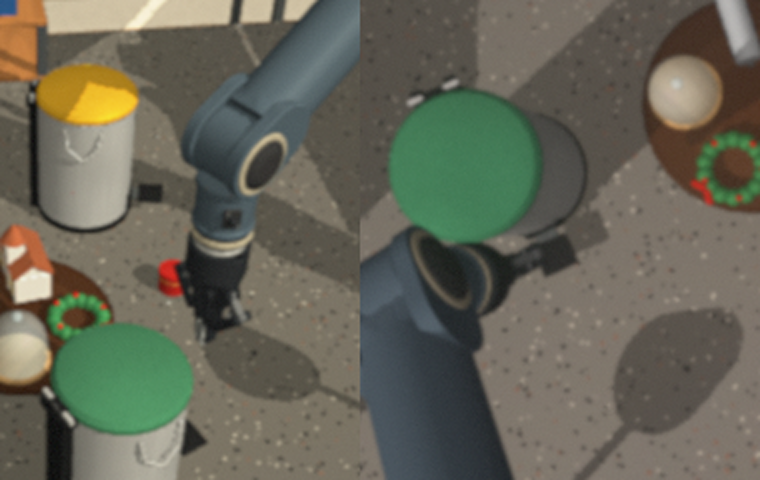

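The flange and wrist are about 36 mm in radius, and the joint housing about 48 mm. That clears the opening lid by about 1 cm. I'll shift 3 mm outwards and descend to just above the pedal.

```bash
python3 -m pendant '[[0,[-3,-1,-20],0],[0,[0,0,-30],0],[0,[0,0,-30],0],[0,[0,0,-30],0],[0,[0,0,-30],0],[0,[0,0,-30],0],[0,[0,0,-10],0],[0,[0,0,0],0]]'
python3 - <<'E'
from h import *
import cv2
s=env.sense();print(s["t"],s["tcp_pos"],s["ft_force"])
a=env.get_image("scene");b=env.get_image("top");cv2.imwrite("pics/c2.png",cv2.resize(np.hstack([a[60:360,200:400],b[120:420,60:260]]),None,fx=2,fy=2,interpolation=cv2.INTER_CUBIC))
E
```

```text
t: 3.42
tcp_pos: [0.4691, 0.2587, 0.1216]
orientation: [-0.221, 0.975, -0.001, -0.003]
ft_force: [-0.8, -0.8, -0.3]
finger_gap: -0.0
3.4167 [0.46913227 0.25871032 0.12160442] [-0.79554122 -0.77023032 -0.30391857]Traceback (most recent call last):
  File "<stdin>", line 4, in <module>
    return _nx.concatenate(arrs, 1, dtype=dtype, casting=casting)
           ~~~~~~~~~~~~~~~^^^^^^^^^^^^^^^^^^^^^^^^^^^^^^^^^^^^^^^
ValueError: all the input array dimensions except for the concatenation axis must match exactly, but along dimension 0, the array at index 0 has size 300 and the array at index 1 has size 264
```

```bash
python3 - <<'E'
from h import *
import cv2
a=env.get_image("scene");b=env.get_image("top");cv2.imwrite("pics/c2.png",cv2.resize(np.hstack([a[100:364,200:400],b[120:384,60:260]]),None,fx=2,fy=2,interpolation=cv2.INTER_CUBIC))
s=env.sense();print(s["t"],s["tcp_pos"],s["ft_force"])
E
```

```text
3.6167 [0.4722303  0.25924229 0.12581351] [ 0.25377085 -0.54551004  0.6979463 ]
```

View pics/c2.png

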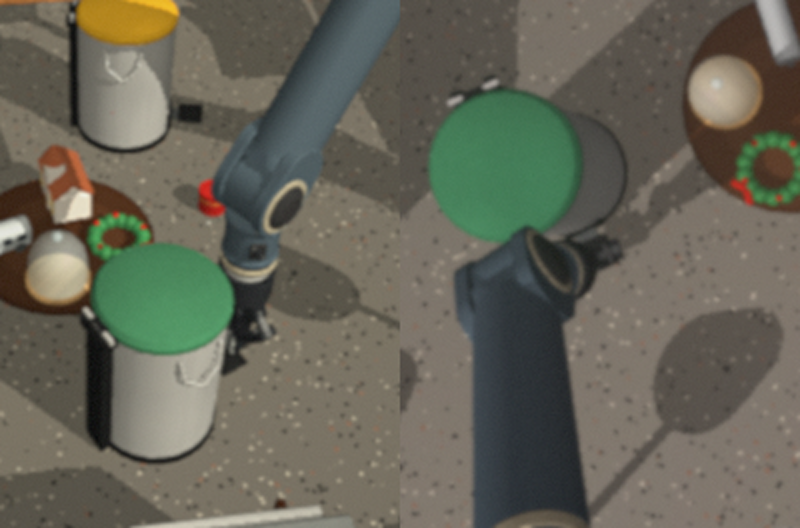

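Fingers are poised just above the pad at crop (235,355), with a visible gap between wrist and lid. Next I press slowly.

```bash
python3 -m pendant '[[0,[0,0,-3],0],[0,[0,0,-3],0],[0,[0,0,-2],0],[0,[0,0,-2],0],[0,[0,0,-1],0],[0,[0,0,-1],0],[0,[0,0,-1],0],[0,[0,0,-1],0],[0,[0,0,-1],0],[0,[0,0,0],0]]'
python3 -m pendant '[[0,[0,0,-1],0],[0,[0,0,-1],0],[0,[0,0,-1],0],[0,[0,0,-1],0],[0,[0,0,-1],0],[0,[0,0,0],0]]'
python3 - <<'E'
from h import *
import cv2
a=env.get_image("scene");b=env.get_image("top");cv2.imwrite("pics/c3.png",cv2.resize(np.hstack([a[100:364,200:400],b[120:384,60:260]]),None,fx=2,fy=2,interpolation=cv2.INTER_CUBIC))
s=env.sense();print(s["t"],s["tcp_pos"],s["ft_force"])
E
```

```text
t: 4.45
tcp_pos: [0.4712, 0.2581, 0.1095]
orientation: [-0.22, 0.975, -0.0, -0.0]
ft_force: [-2.7, -1.0, 7.3]
finger_gap: 0.0001
t: 4.95
tcp_pos: [0.4712, 0.2581, 0.1045]
orientation: [-0.22, 0.975, -0.0, -0.0]
ft_force: [-2.2, -1.3, 6.9]
finger_gap: 0.0002
5.05 [0.47117077 0.25806132 0.10454009] [-2.13137407 -1.01902823  6.14542264]
```

View pics/c3.png

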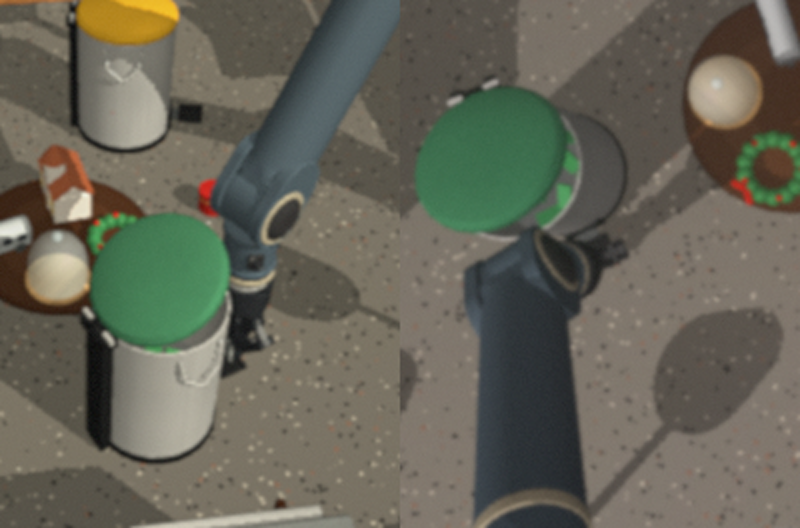

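The lid is opening (roughly 0.4 rad), the bin hasn't moved and the wrist is clear. I'll carry on.

```bash
python3 -m pendant '[[0,[0,0,-1],0],[0,[0,0,-1],0],[0,[0,0,-1],0],[0,[0,0,-1],0],[0,[0,0,-1],0]]'
python3 -m pendant '[[0,[0,0,-1],0],[0,[0,0,-1],0],[0,[0,0,-1],0],[0,[0,0,-1],0],[0,[0,0,-1],0]]'
python3 -m pendant '[[0,[0,0,-1],0],[0,[0,0,-1],0],[0,[0,0,0],0]]'
python3 - <<'E'
from h import *
import cv2
a=env.get_image("scene");b=env.get_image("top");cv2.imwrite("pics/c4.png",cv2.resize(np.hstack([a[100:364,200:400],b[120:384,60:260]]),None,fx=2,fy=2,interpolation=cv2.INTER_CUBIC))
s=env.sense();print(s["t"],s["tcp_pos"],s["ft_force"])
E
```

```text
t: 5.47
tcp_pos: [0.4713, 0.2582, 0.0996]
orientation: [-0.22, 0.975, 0.0, -0.0]
ft_force: [-1.3, -1.1, 6.5]
finger_gap: -0.0002
t: 5.88
tcp_pos: [0.4717, 0.2583, 0.0946]
orientation: [-0.22, 0.975, 0.0, 0.0]
ft_force: [-0.7, -0.4, 5.1]
finger_gap: 0.0001
t: 6.13
tcp_pos: [0.472, 0.2584, 0.0923]
orientation: [-0.22, 0.975, 0.0, 0.001]
ft_force: [0.3, 1.1, 3.8]
finger_gap: 0.0002
6.2333 [0.47195734 0.25841364 0.09232255] [1.48385392 0.04488765 4.22759479]
```

View pics/c4.png

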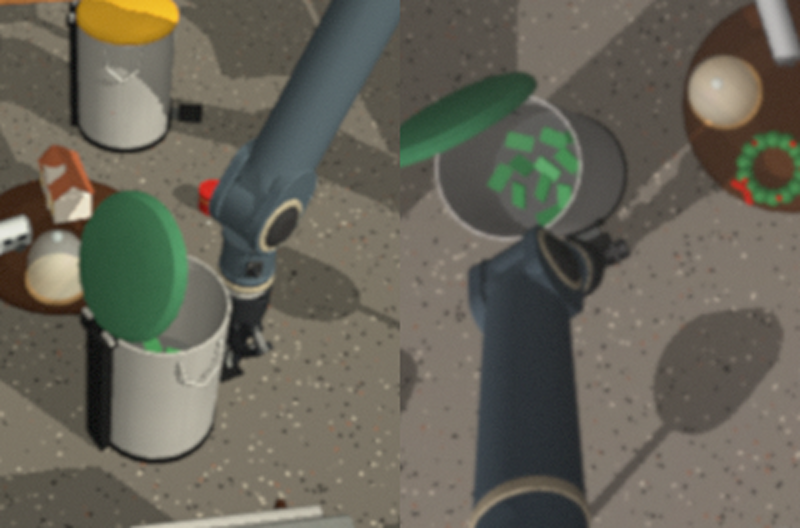

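The lid is nearly open and the force is still only 4 N, so it isn't at the stop. I'll go on in small steps until the force climbs.

```bash
python3 -m pendant '[[0,[0,0,-1],0],[0,[0,0,0],0]]'
python3 -m pendant '[[0,[0,0,-1],0],[0,[0,0,0],0]]'
```

```text
t: 6.4
tcp_pos: [0.4719, 0.2585, 0.0911]
orientation: [-0.22, 0.975, 0.0, 0.001]
ft_force: [0.9, 0.4, 3.6]
finger_gap: 0.0004
t: 6.57
tcp_pos: [0.4716, 0.2583, 0.0899]
orientation: [-0.22, 0.975, 0.0, 0.0]
ft_force: [1.1, 1.4, 3.6]
finger_gap: -0.0001
```

```bash
python3 -m pendant '[[0,[0,0,-1],0],[0,[0,0,0],0]]'
```

```text
t: 6.73
tcp_pos: [0.4711, 0.2581, 0.0887]
orientation: [-0.22, 0.975, -0.0, -0.0]
ft_force: [0.1, 0.2, 3.4]
finger_gap: 0.0001
```

```bash
python3 -m pendant '[[0,[0,0,-1],0],[0,[0,0,0],0]]'
```

```text
t: 6.9
tcp_pos: [0.4709, 0.258, 0.0875]
orientation: [-0.22, 0.975, -0.0, -0.001]
ft_force: [0.9, 1.0, 3.4]
finger_gap: 0.0001
```

```bash
python3 -m pendant '[[0,[0,0,-1],0],[0,[0,0,0],0]]'
```

```text
t: 7.07
tcp_pos: [0.471, 0.2581, 0.0872]
orientation: [-0.22, 0.975, -0.0, -0.0]
ft_force: [-0.5, -1.0, 7.2]
finger_gap: 0.0001
```

```bash
python3 -m pendant '[[0,[0,0,-0.5],0],[0,[0,0,0],0]]'
python3 - <<'E'
from h import *
import cv2
a=env.get_image("scene");b=env.get_image("top");cv2.imwrite("pics/c5.png",cv2.resize(np.hstack([a[100:364,200:400],b[120:384,60:260]]),None,fx=2,fy=2,interpolation=cv2.INTER_CUBIC))
s=env.sense();print(s["t"],s["tcp_pos"],s["ft_force"])
E
```

```text
t: 7.23
tcp_pos: [0.471, 0.2581, 0.0871]
orientation: [-0.22, 0.975, -0.0, -0.0]
ft_force: [-0.6, -2.0, 10.5]
finger_gap: 0.0002
7.3333 [0.4710397  0.25809062 0.08707784] [-1.21275894 -0.87111322 10.60379329]
```

View pics/c5.png

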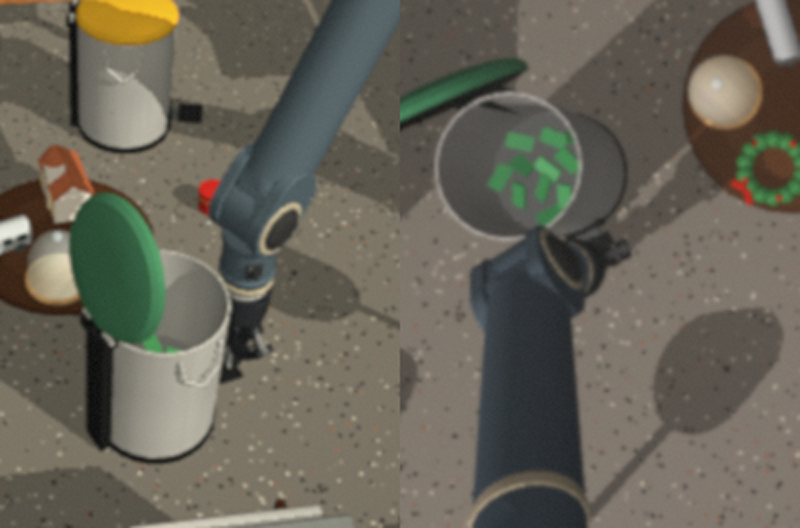

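The lid stands wide open and the tip has stopped yielding, with the force rising from 3.4 to 10.5 N. That is the stop. Now I hold for about 3.3 s in all.

```bash
H='' ; python3 -m pendant '[[0,[0,0,0],0],[0,[0,0,0],0],[0,[0,0,0],0],[0,[0,0,0],0],[0,[0,0,0],0],[0,[0,0,0],0],[0,[0,0,0],0],[0,[0,0,0],0],[0,[0,0,0],0],[0,[0,0,0],0]]'
python3 -m pendant '[[0,[0,0,0],0],[0,[0,0,0],0],[0,[0,0,0],0],[0,[0,0,0],0],[0,[0,0,0],0],[0,[0,0,0],0],[0,[0,0,0],0],[0,[0,0,0],0],[0,[0,0,0],0],[0,[0,0,0],0]]'
python3 -m pendant '[[0,[0,0,0],0],[0,[0,0,0],0],[0,[0,0,0],0],[0,[0,0,0],0],[0,[0,0,0],0],[0,[0,0,0],0],[0,[0,0,0],0],[0,[0,0,0],0],[0,[0,0,0],0],[0,[0,0,0],0]]'
python3 -m pendant '[[0,[0,0,0],0],[0,[0,0,0],0],[0,[0,0,0],0],[0,[0,0,0],0],[0,[0,0,0],0],[0,[0,0,0],0]]'
```

```text
t: 8.17
tcp_pos: [0.471, 0.2581, 0.0871]
orientation: [-0.22, 0.975, -0.0, -0.0]
ft_force: [-1.4, -0.4, 9.7]
finger_gap: 0.0001
t: 9.0
tcp_pos: [0.471, 0.2581, 0.0871]
orientation: [-0.22, 0.975, -0.0, -0.0]
ft_force: [-2.2, -1.4, 9.9]
finger_gap: 0.0001
t: 9.83
tcp_pos: [0.471, 0.2581, 0.0871]
orientation: [-0.22, 0.975, -0.0, -0.0]
ft_force: [-2.0, -1.1, 10.2]
finger_gap: 0.0001
t: 10.33
tcp_pos: [0.471, 0.2581, 0.0871]
orientation: [-0.22, 0.975, -0.0, -0.0]
ft_force: [-1.3, -0.0, 9.6]
finger_gap: 0.0001
```

```bash
python3 -m pendant '[[0,[0,0,0.5],0],[0,[0,0,0.7],0],[0,[0,0,0.7],0],[0,[0,0,0.7],0],[0,[0,0,0.7],0],[0,[0,0,0.7],0],[0,[0,0,0.7],0],[0,[0,0,0.7],0],[0,[0,0,0.7],0],[0,[0,0,0.7],0]]'
python3 -m pendant '[[0,[0,0,0.7],0],[0,[0,0,0.7],0],[0,[0,0,0.7],0],[0,[0,0,0.7],0],[0,[0,0,0.7],0],[0,[0,0,0.7],0],[0,[0,0,0.7],0],[0,[0,0,0.7],0],[0,[0,0,0.7],0],[0,[0,0,0.7],0]]'
python3 -m pendant '[[0,[0,0,0.6],0],[0,[0,0,0.6],0],[0,[0,0,0.6],0],[0,[0,0,0.6],0],[0,[0,0,0.6],0],[0,[0,0,0.5],0],[0,[0,0,0.5],0],[0,[0,0,0.5],0],[0,[0,0,0.5],0],[0,[0,0,0.5],0]]'
python3 -m pendant '[[0,[0,0,0.4],0],[0,[0,0,0.4],0],[0,[0,0,0.4],0],[0,[0,0,0.4],0],[0,[0,0,0.4],0],[0,[0,0,0.4],0],[0,[0,0,0.3],0],[0,[0,0,0.3],0],[0,[0,0,0.3],0],[0,[0,0,0.3],0]]'
```

```text
t: 11.17
tcp_pos: [0.4703, 0.2577, 0.093]
orientation: [-0.22, 0.975, -0.0, -0.001]
ft_force: [-3.7, -0.7, 3.0]
finger_gap: -0.0
t: 12.0
tcp_pos: [0.4706, 0.2578, 0.1002]
orientation: [-0.22, 0.975, -0.0, -0.001]
ft_force: [-6.2, -3.9, 5.3]
finger_gap: 0.0001
t: 12.83
tcp_pos: [0.4705, 0.2577, 0.1059]
orientation: [-0.22, 0.975, -0.0, -0.001]
ft_force: [-6.1, -3.1, 7.5]
finger_gap: 0.0001
t: 13.67
tcp_pos: [0.4708, 0.2579, 0.1097]
orientation: [-0.22, 0.975, -0.0, -0.001]
ft_force: [-5.3, -3.0, 7.4]
finger_gap: -0.0003
```

```bash
python3 -m pendant '[[0,[0,0,0.3],0],[0,[0,0,0.3],0],[0,[0,0,0.3],0],[0,[0,0,0.3],0],[0,[0,0,0.3],0],[0,[0,0,0.3],0],[0,[0,0,0.3],0],[0,[0,0,0.3],0],[0,[0,0,0.3],0],[0,[0,0,0.3],0]]'
python3 -m pendant '[[0,[0,0,0.3],0],[0,[0,0,0.3],0],[0,[0,0,0.3],0],[0,[0,0,0.3],0],[0,[0,0,0.3],0],[0,[0,0,0.3],0],[0,[0,0,0.3],0],[0,[0,0,0.3],0],[0,[0,0,0.3],0],[0,[0,0,0.3],0]]'
python3 -m pendant '[[0,[0,0,0.5],0],[0,[0,0,0.5],0],[0,[0,0,0.5],0],[0,[0,0,0.5],0]]'
```

```text
t: 14.5
tcp_pos: [0.4715, 0.2582, 0.1128]
orientation: [-0.22, 0.975, 0.0, 0.0]
ft_force: [0.8, 0.1, 1.1]
finger_gap: 0.0001
t: 15.33
tcp_pos: [0.4713, 0.2582, 0.1154]
orientation: [-0.22, 0.975, 0.0, -0.0]
ft_force: [-0.7, 0.1, -0.6]
finger_gap: -0.0001
t: 15.67
tcp_pos: [0.4713, 0.2582, 0.1174]
orientation: [-0.22, 0.975, 0.0, -0.0]
ft_force: [0.2, -0.3, 0.6]
finger_gap: 0.0002
```

The pedal is released. I'll move clear, outward and then up.

```bash
python3 -m pendant '[[0,[0,0,5],0],[0,[-5,-2,10],0],[0,[-10,-5,20],0],[0,[-10,-5,30],0],[0,[-10,-5,30],0],[0,[-5,-3,30],0],[0,[0,0,30],0],[0,[0,0,30],0],[0,[0,0,0],0]]'
python3 -m pendant '[[0,[-20,25,0],0],[0,[-20,25,0],0],[0,[-20,25,0],0],[0,[-20,25,0],0],[0,[-20,25,0],0],[0,[-20,25,0],0],[0,[-20,25,0],0],[0,[-20,25,0],0],[0,[0,0,0],0],[0,[0,0,0],0]]'
python3 - <<'E'
from h import *
import cv2
for c in("scene","top"):
    im=env.get_image(c); cv2.imwrite(f"pics/{c}9.png",im); o=cv2.imread(f"pics/{c}0.png")
    d=cv2.absdiff(im,o).max(2)>40; n,l,st,ct=cv2.connectedComponentsWithStats(d.astype(np.uint8))
    print(c,[s.tolist() for s in st[1:] if s[4]>15])
    for th in("glass_bin_cover","glass_bin_pad","paper_bin","bead_tin","turntable"):
        x=env.silhouettes(th,c)
        if x: print(th,x[0]["position"])
    if c=="top": cv2.imwrite("pics/end.png",np.vstack([cv2.imread("pics/scene9.png"),im])[:, :] if 0 else cv2.resize(np.hstack([cv2.imread("pics/scene9.png")[60:384,150:400],im[60:384,50:450]]),(800,399)))
E
```

```text
t: 16.42
tcp_pos: [0.4331, 0.2393, 0.3093]
orientation: [-0.22, 0.975, 0.002, 0.006]
ft_force: [1.4, -0.3, 0.7]
finger_gap: 0.0001
t: 17.25
tcp_pos: [0.2694, 0.4391, 0.3026]
orientation: [-0.222, 0.975, 0.0, -0.0]
ft_force: [0.2, -0.6, -0.0]
finger_gap: 0.0
scene [[443, 0, 69, 133, 5083], [467, 3, 11, 24, 72], [250, 93, 40, 27, 646], [204, 97, 18, 4, 44], [261, 112, 26, 53, 657], [482, 121, 13, 36, 208], [466, 123, 23, 28, 367], [430, 141, 8, 24, 107], [450, 141, 10, 21, 144], [425, 158, 4, 8, 18], [436, 159, 9, 25, 124], [475, 161, 10, 8, 24], [458, 165, 14, 17, 96], [446, 169, 10, 4, 31], [224, 173, 21, 39, 341], [464, 195, 16, 11, 55], [434, 197, 29, 14, 148], [463, 212, 11, 13, 74], [432, 215, 24, 16, 209], [411, 221, 52, 60, 1557], [440, 230, 25, 6, 44], [509, 326, 3, 9, 18]]
glass_bin_cover [250.8, 282.0]
paper_bin [134.7, 258.5]
bead_tin [198.2, 304.0]
turntable [217.5, 217.1]
top [[269, 172, 40, 17, 423], [360, 204, 68, 64, 2844], [349, 239, 21, 19, 123], [54, 338, 12, 13, 96], [0, 343, 41, 41, 947], [44, 343, 9, 6, 36], [47, 351, 7, 7, 26], [20, 357, 7, 15, 26]]
glass_bin_cover [199.2, 112.8]
glass_bin_pad [249.2, 156.5]
paper_bin [228.8, 385.5]
bead_tin [265.9, 284.1]
turntable [172.0, 260.7]
```

View pics/end.png

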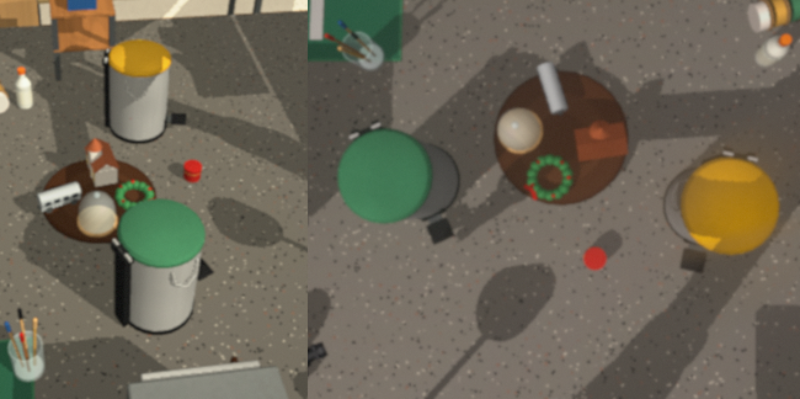

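The lid is shut and the pedal is up. There is no image change at the green bin, and the other differences are the arm and its shadow. Handing in.

```bash
python3 -c "
from plant import env
print(env.sign_off())"
```

```text
the job is handed in; nothing more can be done
None
```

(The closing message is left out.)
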